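# Discharge, then hold the test enclosure's sprung cover open

### The arm

A 6-joint arm with a two-finger parallel gripper is mounted at the origin on the work surface. World frame = base frame: x ahead of the robot, y to its left, z up, the work surface at z = 0. Lengths are in m, angles in rad, forces in N, time in s.
With the tool pointing down it reaches from about 0.3 to 0.775 m from the base axis. Payload 14.6 kg.
Tool frame: the origin (TCP) lies on the centre line of the jaws, within the pads' length; the fingertips stand 17 mm ahead of it and the grasp point (between the pads) lies 2 mm behind it (ctrl.tip_extent is the distance from the TCP to the fingertips, in m); z points along the fingers, y is the line along which they close (so a half turn about z gives the same grasp; the last joint's range is limited). The gripper opens to 85 mm and grips with 20 to 120 N. Pads are 22 mm wide; open, the fingers measure 114 mm over their backs; the gripper's body (76 mm by 85 mm) begins 54 mm behind the grasp point. The pads swing forward as they close: fully open they stand 13 mm farther back than shut.
Start: joints at [-1.218, 0.3, 1.521, -0, 1.321, -0.067], TCP at [0.224, -0.502, 0.248] pointing down, gripper open.
Joint ranges: [-3.03, 3.03], [-0.79, 2.21], [0.23, 2.52], [-1.04, 4.18], [0, 3.07], [-2.55, 2.55]. Speed limits (rad/s): [2.22, 2.22, 2.57, 3.14, 3.14, 3.14].

### API

Orientations are given as a rotation vector (axis times angle).
In Python, from rig import ctrl, camera, camera_params, models gives the robot as it stands.
- The arm moves only by the tool step_arm, never from a script. Its argument "rows" is a list of rows, each an object with "travel": the shift along the tool's x, y, z in m, a list of three; "twist": the turn about the tool's z in degrees. A call has exactly 5 rows; each row shifts and turns the commanded pose from where the row before left it, along the tool's axes as they then stand; what a row does not reach is not made up. A row lasts 1/12 s, in which the tool goes at most 41.7 mm and 7.16 degrees, less where a joint would pass 70% of its speed; a pose out of reach is approached as far as the arm can. A call is refused whole if a number of a shift passes 0.0417 or a number of a turn 7.16, either way. A call with a gripper value outside its range is refused whole. "grip" is the opening, from -1 (shut) to 1 (fully open), so that 0 is half open, set as the call begins (left out, the last holds). The fingers move at their own pace and stop on an object; the grip force is fixed at half the most. Time passes only in rows, so rows that do not move let the fingers close, or fill a call up. It gives the time, the measured TCP pose, the force and the opening at its end, in the units of the state.
- ctrl.read_state(): the state, without advancing time (a new reading comes with each control period).
- camera(name): name is "scene" or "side" or "wrist"; returns the picture (480x640x3 uint8, red, green, blue); there is no depth.
- camera_params(name): a dict with "fovy" (degrees; the focal length in pixels is half the picture's height over the tangent of half this angle, whatever the lens; pixels are square), "cx", "cy" (the principal point, pixels), "extrinsics" (4x4, takes a point from world to camera coordinates); the wrist camera has in their place "mount" (4x4, takes a point from camera to tool coordinates, whose origin is the TCP and whose axes are the flange's). Camera axes: x right, y up, looking along -z (the intrinsics and any distortion apply to the point x, -y, -z); pixel columns grow to the right and rows downward; lengths in m; the calibration is good to about 2 mm. A picture is of the moment at which its call begins: read the wrist's pose just before it. camera_params takes no time and is no camera call.
- ctrl.finish_job(): hands the job in, once; it reports no verdict.
Trained networks look in the newest picture that a camera, given by its name, has taken for a name from the list of things; names that differ only in an ending like _2 or _b are one class to them, and where a whole thing is asked for, a point or a joint stands for the part that bears it (a point fixed in the world has none). Each returns a list of dicts, best first, with "conf" (0 to 1); they miss things now and then, are a little off and sometimes report something else, mostly with a low value. They report only what shows in the picture. A call takes as long as a camera call. They do not tell look-alikes from the thing itself.
- models.masks_of(target, camera): "mask" (480x640 bool, what is visible of it) and "extent" ([left, top, width, height] in pixels, round what is visible of it).
The state is a dict: "clock": time; "joints": joint angles; "joint_vel": joint speeds; "effort": joint torques, N m; "tcp_pos": TCP position; "eef_rot": TCP orientation; "ft_force": force on the tool from outside, world axes, zero at the start; "ft_torque": the same for the moment, N m; "width": finger opening in m.
Only numpy, scipy, OpenCV 4.12 (cv2) and the standard library are available. Lean on these libraries where they do the work, as an engineer would, in place of code of your own. Each camera call takes 0.05 s, during which the arm holds its last target. There are 200 camera calls.

### The job

With the cover of the aluminium test enclosure still shut, press the discharge push button on the small grey box fully down and let it come back up. Then lift the cover and hold it open at 50 degrees from shut so that a colleague can reach the board inside; it springs shut by itself, so finish while still holding it steady there, and leave the other things on the bench where they are.

Things in the scene. Friction and masses are not known exactly. Their poses are not given: they have to be found in the camera images.
- enclosure: fixed open aluminium box, 200 (x) by 260 (y) by 90 mm high, 4 mm walls, a circuit board inside, brass sockets on the front (-x) face; origin at the centre of its underside on the bench; its z is up, its +x points to the hinge side, away from the robot (yawed up to 0.35 rad)
- cover (a joint): hinge angle of the aluminium cover of the enclosure, in rad: 0 shut (flat on the box), growing as its front edge rises; end stop at 1.3. The hinge axis is the enclosure's y axis through point cover_hinge. The cover is a 200 by 260 by 6 mm panel of about 0.45 kg; weight and a closing spring pull it shut from any angle with about 0.6 to 0.9 N m (3.5 to 5.5 N at the bar). 50 degrees is 0.873 rad
- cover_hinge (a point): middle of the hinge line, at the far (+x) upper edge of the enclosure, 90 mm above the bench, on the cover's underside; turns with the cover; when shut its axes are the enclosure's axes
- cover_bar (a point): middle of the cover's handle: a round steel bar 10 mm thick, its straight part 120 mm long, parallel to the hinge (enclosure's y), on two posts of the same thickness at its ends; its centre line is 170 mm from the hinge towards the front edge and 41 mm above the cover's underside (35 mm above its upper face; when shut 131 mm above the bench); 30 mm behind the front edge. It can be pinched from above between the posts and turns between the fingers as the cover swings
- button_box: fixed grey box 90 (x) by 80 (y) by 45 mm high with one round push button on top; it stands to the left or the right of the enclosure and may be yawed; origin at the centre of its underside
- push (a joint): travel of the discharge push button in m, 0 up, 0.006 fully down, springs back; needs 5 N to be fully down
- push_top (a point): centre of the top of the black round button cap (32 mm across) in its aluminium collar (48 mm across, 12 mm high) on the button box, 67 mm above the bench when up; moves down with the cap
- selector_box: bystander: a like grey box of the same size, but with a pointer knob (36 by 10 by 18 mm bar) on top, top at 67 mm, fixed, on the other side of the enclosure; origin at the centre of its underside
- multimeter: bystander: loose hand multimeter 85 by 150 by 32 mm lying flat in front of the enclosure; origin at the centre of its underside
- screwdriver: bystander: loose screwdriver 160 mm long lying on the bench in front of the enclosure
- bottle: bystander: loose closed plastic drink bottle, 64 mm across, 190 mm high; origin at the centre of its underside
- cup: bystander: loose clear plastic cup, 76 mm across, 90 mm high; origin at the centre of its underside
- adaptor: bystander: loose brass coaxial adaptor standing upright, 24 mm across, 32 mm high; origin at the centre of its underside
- attenuator: bystander: loose aluminium block 60 by 30 by 25 mm with a brass connector at each end; origin at the centre of its underside
- notebook: bystander: loose black notebook 120 by 160 by 22 mm lying flat; origin at the centre of its underside
Not all that is in view belongs to the job. What is shaped like the button_box but purple is not meant.

How it is judged:
On the way, in this order (a step that is already met when the one before it is completed fails the run):
1. the push button is pressed fully down (over 5 mm of its 6) while the cover is shut (under 5 degrees) (value of joint push above 0.005 m and value of joint cover below 0.087 rad), for 0.1 s.
2. the push button has come back up (under 1.5 mm), the cover still shut (value of joint push below 0.0015 m and value of joint cover below 0.087 rad), for 0.1 s.
3. the cover is lifted past 30 degrees by the fingers (value of joint cover above 0.52 rad and contact force between cover and the fingers above 1 N), for 0.1 s.
At the end, for the whole second after the job is handed in: The robot holds the cover still (under 0.05 rad/s) at 50 degrees, within 6 degrees either way, the fingers bearing on it with more than 1 N and with nothing else propping it; the push button is up (under 1.5 mm) (value of joint cover between 0.768 and 0.977 rad and velocity of joint cover between -0.05 and 0.05 rad/s and contact force between cover and the fingers above 1 N and value of joint push below 0.0015 m and contact force between cover and multimeter below 0.2 N and contact force between cover and screwdriver below 0.2 N and contact force between cover and bottle below 0.2 N and contact force between cover and cup below 0.2 N and contact force between cover and adaptor below 0.2 N and contact force between cover and attenuator below 0.2 N and contact force between cover and notebook below 0.2 N); the arm keeps its last pose, push and grip.
It fails at once if one of the loose bystanders is pushed more than 30 mm from its place (distance of any of multimeter, screwdriver, bottle, cup, adaptor, attenuator, notebook from where it was at the start of the episode above 0.03 m).
It also fails if it takes over 45 s, if anything falls off the work surface, if the arm or the gripper's body presses on something with over 40 N, if the wrist force passes 120 N, or if a joint passes its speed limit or range.

## Working session

There is one attempt and no reset: what is moved stays moved. The work goes in short steps, Python scripts to look and compute and a tool call to move; the robot and the scene stay as the last step left them, time stands still between calls to the robot, and variables do not carry over. Pictures are saved under pics/ and viewed, on a budget of 10 in all, crops included, one or two more only if the job needs it, and the job is handed in when it is done.

Besides the shell and the picture viewer there is one more tool, called after ">>>" in YAML: its name, and indented under it one key for each argument. step_arm: Moves the arm, as the interface text tells. Its arguments: {"type":"object","properties":{"rows":{"type":"array","items":{"type":"object","properties":{"travel":{"type":"array","items":{"type":"number"}},"twist":{"type":"number"}}}},"grip":{"type":"number"}},"required":["rows"]}

```bash
ls; mkdir -p pics; python3 - <<'E'
from rig import ctrl,camera,camera_params,models
import cv2,numpy as np
print(ctrl.read_state())
for n in ["scene","side"]:
    im=camera(n); cv2.imwrite(f"pics/{n}0.png",im[:,:,::-1]); p=camera_params(n); print(n,p)
    for t in ["push_top","button_box","cover_bar","cover","enclosure","selector_box"]:
        for d in models.masks_of(t,n)[:3]:
            ys,xs=np.nonzero(d["mask"]); print(t,round(d["conf"],2),d["extent"],xs.mean().round(1),ys.mean().round(1))
print(camera_params("wrist"))
E
```

```text
pics
{'clock': 0.0, 'joints': array([-1.21760440e+00,  3.00491180e-01,  1.52159495e+00,  1.17732365e-05,
        1.32069096e+00, -6.65745943e-02]), 'joint_vel': array([-1.58807063e-05,  1.13066939e-03,  5.35126071e-04,  1.10531846e-03,
        6.32948896e-04, -1.04806521e-03]), 'effort': array([-7.23514040e-04, -5.43503952e+01, -3.61797309e+01, -1.46966045e-04,
        3.94825096e-03, -2.01891777e-05]), 'tcp_pos': array([ 0.22408854, -0.5020425 ,  0.24770442]), 'eef_rot': array([-3.07150395e+00, -6.54288331e-01,  2.47891944e-04]), 'ft_force': array([-0.54107986,  0.195512  ,  0.3035808 ]), 'ft_torque': array([ 0.0286173 ,  0.03826744, -0.08116273]), 'width': 0.08555687035942663}
scene {'fovy': 55.53160847949939, 'cx': 314.9616065516556, 'cy': 243.49406201280559, 'extrinsics': array([[-0.68443239,  0.72890463, -0.01582223,  0.38756775],
       [-0.55390854, -0.50575723,  0.66135842,  0.16554376],
       [ 0.47406501,  0.46141919,  0.74990313, -1.36461389],
       [ 0.        ,  0.        ,  0.        ,  1.        ]])}
push_top 0.55 [260.5, 179.8, 9.0, 7.7] 265.8 184.2
button_box 0.74 
[... 1194 characters left out ...]
ver 0.62 [189.7, 207.8, 106.5, 75.8] 245.3 246.0
enclosure 0.94 [192.1, 206.2, 99.6, 104.3] 245.5 255.6
enclosure 0.44 [190.2, 204.1, 105.8, 84.3] 245.3 246.1
selector_box 0.6 [275.7, 365.4, 40.8, 45.4] 298.1 387.9
selector_box 0.35 [263.0, 192.2, 18.8, 14.2] 271.4 200.4
{'fovy': 68.30437264276118, 'cx': 320.102590595377, 'cy': 233.25703464557327, 'mount': array([[-1.08305248e-03,  9.48871912e-01,  3.15659504e-01,
         8.31620254e-02],
       [ 9.99999071e-01,  7.66494841e-04,  1.12699298e-03,
         4.29684652e-05],
       [ 8.27420605e-04,  3.15660432e-01, -9.48871860e-01,
        -1.25203384e-01],
       [ 0.00000000e+00,  0.00000000e+00,  0.00000000e+00,
         1.00000000e+00]])}
```

View pics/scene0.png

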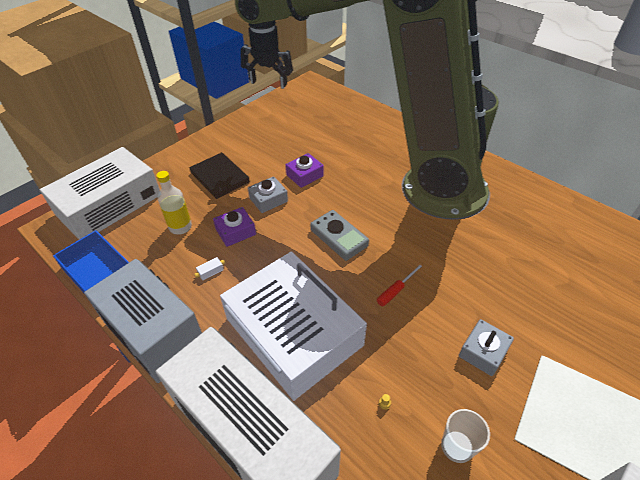

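View pics/side0.png

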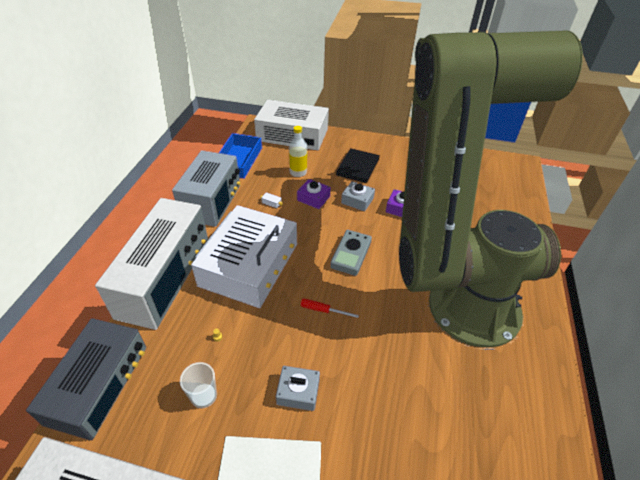

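Scene view: the grey button box is at (267,190) between two purple look-alikes, with the enclosure handle from about (300,267) to (336,304). Side view: the button is at (359,187) and the handle runs from (276,231) to (260,261). I'll triangulate these next and zoom in.

```bash
cat > h.py <<'E'
import numpy as np,cv2
from rig import ctrl,camera,camera_params,models
from scipy.spatial.transform import Rotation as R
def cam(n,st=None):
    p=camera_params(n); f=240/np.tan(np.radians(p["fovy"]/2))
    if n=="wrist":
        T=np.eye(4);T[:3,:3]=R.from_rotvec(st["eef_rot"]).as_matrix();T[:3,3]=st["tcp_pos"]
        E=np.linalg.inv(T@p["mount"])
    else: E=p["extrinsics"]
    return f,p["cx"],p["cy"],E
def proj(c,X):
    f,cx,cy,E=c; X=np.atleast_2d(X); q=X@E[:3,:3].T+E[:3,3]
    return np.c_[cx+f*q[:,0]/-q[:,2], cy+f*q[:,1]/q[:,2]]
def onz(c,uv,z):
    f,cx,cy,E=c; d=E[:3,:3].T@np.array([(uv[0]-cx)/f,-(uv[1]-cy)/f,-1.]); o=-E[:3,:3].T@E[:3,3]
    return o+d*(z-o[2])/d[2]
E
python3 - <<'E'
from h import *
a,b=cam("scene"),cam("side")
for nm,z,u,v in [("btn",.067,(266,184.2),(359,187)),("bar1",.131,(300,267),(276,231)),("bar2",.131,(336,304),(260,261))]:
    print(nm,onz(a,u,z).round(4),onz(b,v,z).round(4))
A=cv2.imread("pics/scene0.png");B=cv2.imread("pics/side0.png")
z=lambda I,x,y,w,h:cv2.resize(I[y:y+h,x:x+w],(400,300),interpolation=cv2.INTER_CUBIC)
cv2.imwrite("pics/z0.png",np.vstack([np.hstack([z(A,280,250,80,60),z(A,227,155,80,60)]),np.hstack([z(B,230,215,80,60),z(B,320,165,80,60)])]))
E
```

```text
btn [ 0.3951 -0.3491  0.067 ] [ 0.3899 -0.3513  0.067 ]
bar1 [ 0.5779 -0.0316  0.131 ] [ 0.5735 -0.0217  0.131 ]
bar2 [0.5972 0.0915 0.131 ] [0.5806 0.0954 0.131 ]
```

View pics/z0.png

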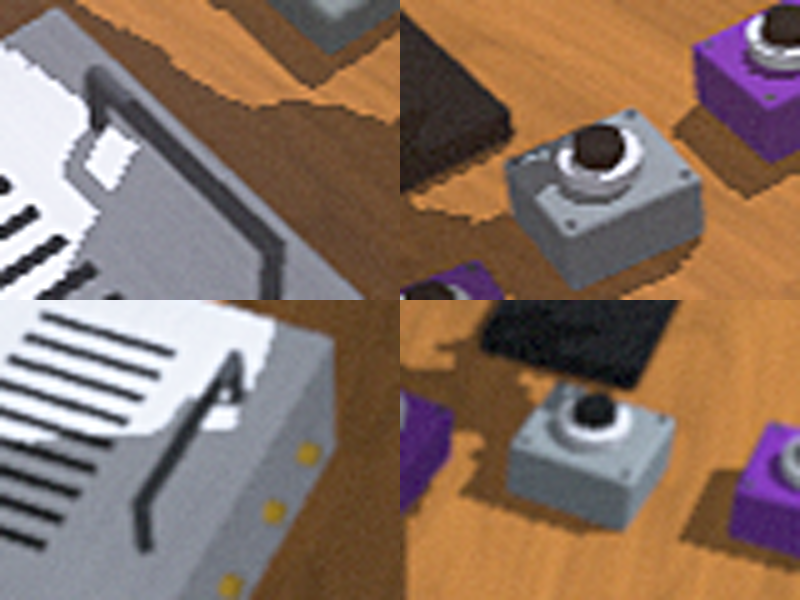

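```bash
python3 - <<'E'
from h import *
a,b=cam("scene"),cam("side")
for nm,z,u,v in [("btn",.067,(267,184.6),(359,187.2)),("bar1",.131,(299,264.5),(277.2,226)),("bar2",.131,(334.6,298.6),(258,255.6)),("bottle",.19,(163,174),(298,128)),("cup",0,(461,455),(203,402))]:
    print(nm,onz(a,u,z).round(4),onz(b,v,z).round(4))
s=ctrl.read_state(); T=R.from_rotvec(s["eef_rot"]).as_matrix(); print(T.round(4),ctrl.tip_extent)
im=camera("wrist"); cv2.imwrite("pics/w0.png",im[:,:,::-1])
d=np.array([.393,-.350,.12])-s["tcp_pos"]; print(T.T@d)
E
```

```text
btn [ 0.3944 -0.3457  0.067 ] [ 0.3897 -0.3502  0.067 ]
bar1 [ 0.5743 -0.0382  0.131 ] [ 0.5762 -0.0417  0.131 ]
bar2 [0.5891 0.0805 0.131 ] [0.592  0.0788 0.131 ]
bottle [ 0.6293 -0.4552  0.19  ] [ 0.6298 -0.4575  0.19  ]
cup [0.6258 0.4367 0.    ] [0.6135 0.4364 0.    ]
[[ 0.9132  0.4076 -0.    ]
 [ 0.4076 -0.9132  0.    ]
 [-0.     -0.     -1.    ]] 0.017
[ 0.21623662 -0.07018729  0.1282887 ]
```

>>> step_arm:
  rows:
    - {"travel": [0.03, -0.01, 0.005]}
    - {"travel": [0.036, -0.012, 0.01]}
    - {"travel": [0.036, -0.012, 0.01]}
    - {"travel": [0.036, -0.012, 0.01]}
    - {"travel": [0.036, -0.012, 0.01]}
  grip: -1

```text
schema error: expected keys travel, twist
```

>>> step_arm:
  rows:
    - {"travel": [0.03, -0.008, 0.005]}
    - {"travel": [0.012, -0.004, 0.0]}
    - {"travel": [0, 0, 0]}
    - {"travel": [0, 0, 0]}
    - {"travel": [0, 0, 0]}

```text
schema error: expected keys travel, twist
```

```bash
python3 - <<'E'
from h import *
s=ctrl.read_state(); im=camera("wrist"); cv2.imwrite("pics/w1.png",im[:,:,::-1]); c=cam("wrist",s)
print(s["tcp_pos"],s["eef_rot"],s["width"],s["clock"])
print("expected",proj(c,[[.393,-.35,.067]]))
for t in ["push_top","button_box"]:
    for d in models.masks_of(t,"wrist")[:3]:
        ys,xs=np.nonzero(d["mask"]); u=(xs.mean(),ys.mean()); print(t,d["conf"],d["extent"],u,onz(c,u,.067))
E
```

```text
[ 0.22416833 -0.50222303  0.24828583] [3.07263394e+00 6.54617586e-01 1.59041611e-05] 0.08558870294895483 0.75
expected [[220.43035039 -83.63081673]]
push_top 0.57 [146.4, 103.3, 40.7, 35.3] (np.float64(166.6459175424414), np.float64(123.83104284559418)) [ 0.24241959 -0.35467604  0.067     ]
button_box 0.61 [212.3, 0.1, 65.4, 32.0] (np.float64(247.00084388185655), np.float64(11.246413502109705)) [ 0.3458863  -0.38727713  0.067     ]
button_box 0.59 [114.9, 51.7, 133.4, 134.9] (np.float64(179.8931935139334), np.float64(120.91892416739489)) [ 0.24909864 -0.36402961  0.067     ]
```

View pics/w1.png

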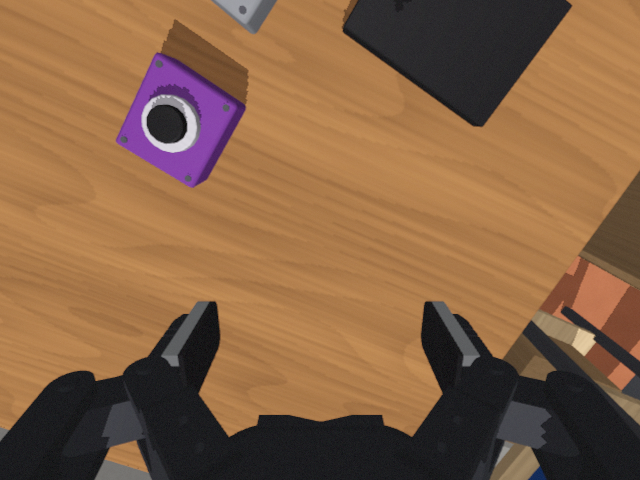

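The wrist view from the start pose shows the purple look-alike at (167,124) and a corner of the grey box at (245,10). The move calls were refused because every row needs a twist value, so I'll resend them.

>>> step_arm:
  rows:
    - {"travel": [0.03, -0.01, 0.005], "twist": 0}
    - {"travel": [0.036, -0.012, 0.01], "twist": 0}
    - {"travel": [0.036, -0.012, 0.01], "twist": 0}
    - {"travel": [0.036, -0.012, 0.01], "twist": 0}
    - {"travel": [0.036, -0.012, 0.01], "twist": 0}
  grip: -1

```text
clock: 1.32
tcp_pos: [0.3604, -0.377, 0.203]
eef_rot: [3.072, 0.654, 0.0]
ft_force: [1.0, -1.4, -0.1]
width: 0.0258
```

>>> step_arm:
  rows:
    - {"travel": [0.03, -0.008, 0.005], "twist": 0}
    - {"travel": [0.012, -0.004, 0.0], "twist": 0}
    - {"travel": [0, 0, 0], "twist": 0}
    - {"travel": [0, 0, 0], "twist": 0}
    - {"travel": [0, 0, 0], "twist": 0}

```text
clock: 1.73
tcp_pos: [0.3922, -0.3511, 0.1986]
eef_rot: [3.072, 0.653, 0.0]
ft_force: [0.4, -0.0, 0.7]
width: -0.0001
```

```bash
python3 - <<'E'
from h import *
s=ctrl.read_state(); im=camera("wrist"); cv2.imwrite("pics/w2.png",im[:,:,::-1]); c=cam("wrist",s)
print(s["tcp_pos"],s["eef_rot"],s["width"],s["clock"],s["ft_force"])
print("expected",proj(c,[[.393,-.35,.067]]))
for t in ["push_top","button_box"]:
    for d in models.masks_of(t,"wrist")[:3]:
        ys,xs=np.nonzero(d["mask"]); u=(xs.mean(),ys.mean()); print(t,d["conf"],d["extent"],u,onz(c,u,.067))
E
```

```text
[ 0.39222043 -0.35113218  0.19859144] [3.07235834e+00 6.53321413e-01 6.63688506e-05] -6.741201657294602e-05 1.7333 [ 0.44855899 -0.04075034  0.67930621]
expected [[319.41166512 228.96357789]]
push_top 0.68 [304.5, 209.3, 39.7, 40.5] (np.float64(325.01020408163265), np.float64(230.3006279434851)) [ 0.39375516 -0.35433694  0.067     ]
push_top 0.61 [356.3, 0.0, 51.2, 42.8] (np.float64(380.7307051637979), np.float64(18.870072182121042)) [ 0.53718018 -0.32877012  0.067     ]
button_box 0.77 [257.9, 149.1, 133.6, 134.6] (np.float64(325.40948570313265), np.float64(218.01541914706743)) [ 0.40275914 -0.35062079  0.067     ]
button_box 0.63 [294.1, 0.0, 165.0, 108.3] (np.float64(371.8766376505759), np.float64(41.44579266684252)) [ 0.52340692 -0.32936906  0.067     ]
button_box 0.58 [212.6, 285.8, 78.1, 65.8] (np.float64(254.87925356750824), np.float64(321.86059275521404)) [ 0.29674127 -0.33376788  0.067     ]
```

View pics/w2.png

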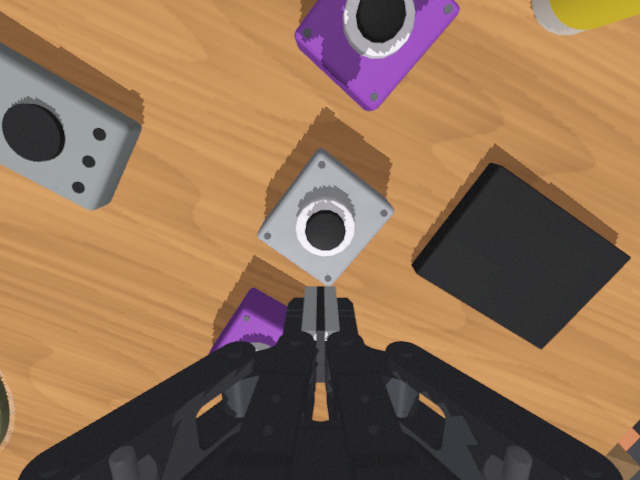

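The wrist view has the grey box's cap at (325,230), which gives (0.394,-0.354). That is 3 mm from the estimate, so I'll shift over and go down.

>>> step_arm:
  rows:
    - {"travel": [0, 0.0034, 0.02], "twist": 0}
    - {"travel": [0, 0, 0.035], "twist": 0}
    - {"travel": [0, 0, 0.03], "twist": 0}
    - {"travel": [0, 0, 0.018], "twist": 0}
    - {"travel": [0, 0, 0.006], "twist": 0}

```text
clock: 2.3
tcp_pos: [0.3928, -0.353, 0.0865]
eef_rot: [-3.069, -0.652, 0.004]
ft_force: [0.1, 0.4, -0.7]
width: -0.0002
```

>>> step_arm:
  rows:
    - {"travel": [0, 0, 0.004], "twist": 0}
    - {"travel": [0, 0, 0.004], "twist": 0}
    - {"travel": [0, 0, 0.003], "twist": 0}
    - {"travel": [0, 0, 0.001], "twist": 0}
    - {"travel": [0, 0, 0], "twist": 0}

```text
clock: 2.72
tcp_pos: [0.3944, -0.354, 0.0782]
eef_rot: [3.071, 0.654, 0.001]
ft_force: [-2.7, -2.5, 4.8]
width: -0.0002
```

>>> step_arm:
  rows:
    - {"travel": [0, 0, 0.001], "twist": 0}
    - {"travel": [0, 0, 0.001], "twist": 0}
    - {"travel": [0, 0, 0], "twist": 0}
    - {"travel": [0, 0, 0], "twist": 0}
    - {"travel": [0, 0, 0], "twist": 0}

```text
clock: 3.13
tcp_pos: [0.3946, -0.3541, 0.0777]
eef_rot: [3.07, 0.654, 0.002]
ft_force: [-9.5, 2.6, 24.4]
width: -0.0002
```

The button bottomed at 24 N. I'll retreat, turn the jaws across the bar, and open them.

>>> step_arm:
  rows:
    - {"travel": [0, 0, -0.03], "twist": 0}
    - {"travel": [0, 0, -0.04], "twist": -7}
    - {"travel": [0, 0, -0.04], "twist": -7}
    - {"travel": [0, 0, -0.04], "twist": -7}
    - {"travel": [0, 0, -0.035], "twist": -7}

```text
clock: 3.55
tcp_pos: [0.3943, -0.3531, 0.2636]
eef_rot: [2.817, 1.386, 0.002]
ft_force: [0.0, -0.7, -0.5]
width: 0.0001
```

>>> step_arm:
  rows:
    - {"travel": [0, 0, 0], "twist": -7}
    - {"travel": [0, 0, 0], "twist": -7}
    - {"travel": [0, 0, 0], "twist": -7}
    - {"travel": [0, 0, 0], "twist": -7}
    - {"travel": [0, 0, 0], "twist": -2.8}
  grip: 0.1

```text
clock: 3.97
tcp_pos: [0.3944, -0.3532, 0.2608]
eef_rot: [2.347, 2.087, 0.001]
ft_force: [-0.4, 0.2, -0.9]
width: 0.0468
```

```bash
python3 - <<'E'
from h import *
s=ctrl.read_state(); T=R.from_rotvec(s["eef_rot"]).as_matrix();print(T.round(3),s["tcp_pos"],s["width"],s["ft_force"])
print(T.T@(np.array([.583,.02,.26])-s["tcp_pos"]))
E
```

```text
[[ 0.117  0.993  0.001]
 [ 0.993 -0.117 -0.   ]
 [-0.     0.001 -1.   ]] [ 0.39440388 -0.35321234  0.26077388] 0.046809752512769656 [-0.38143928  0.19260322 -0.88142674]
[0.39273135 0.14358953 0.00082591]
```

>>> step_arm:
  rows:
    - {"travel": [0.03, 0.011, 0], "twist": 0}
    - {"travel": [0.038, 0.014, 0], "twist": 0}
    - {"travel": [0.038, 0.014, 0], "twist": 0}
    - {"travel": [0.038, 0.014, 0], "twist": 0}
    - {"travel": [0.038, 0.014, 0], "twist": 0}

```text
clock: 4.38
tcp_pos: [0.4839, -0.1792, 0.2608]
eef_rot: [2.355, 2.078, 0.001]
ft_force: [0.4, -0.7, 0.3]
width: 0.0473
```

>>> step_arm:
  rows:
    - {"travel": [0.038, 0.014, 0], "twist": 0}
    - {"travel": [0.038, 0.014, 0], "twist": 0}
    - {"travel": [0.038, 0.014, 0], "twist": 0}
    - {"travel": [0.038, 0.014, 0], "twist": 0}
    - {"travel": [0.034, 0.012, 0], "twist": 0}

```text
clock: 4.8
tcp_pos: [0.5747, -0.0024, 0.2608]
eef_rot: [2.355, 2.079, 0.002]
ft_force: [0.6, -0.6, -0.3]
width: 0.0469
```

>>> step_arm:
  rows:
    - {"travel": [0.025, 0.0086, 0], "twist": 0}
    - {"travel": [0, 0, 0], "twist": 0}
    - {"travel": [0, 0, 0], "twist": 0}
    - {"travel": [0, 0, 0], "twist": 0}
    - {"travel": [0, 0, 0], "twist": 0}

```text
clock: 5.22
tcp_pos: [0.5854, 0.0178, 0.2606]
eef_rot: [2.357, 2.077, 0.0]
ft_force: [-0.1, -0.4, -0.5]
width: 0.047
```

```bash
python3 - <<'E'
from h import *
s=ctrl.read_state(); im=camera("wrist"); c=cam("wrist",s)
print(s["tcp_pos"],s["eef_rot"],s["width"],s["clock"])
print("expected",proj(c,[[.5752,-.04,.131],[.5905,.08,.131]]))
for t in ["cover_bar"]:
    for d in models.masks_of(t,"wrist")[:3]:
        ys,xs=np.nonzero(d["mask"]); u=(xs.mean(),ys.mean()); print(t,d["conf"],d["extent"],u)
cv2.imwrite("pics/w3.png",im[:,:,::-1])
E
```

```text
[0.58539637 0.01781736 0.26056662] [2.35650152e+00 2.07726287e+00 3.82162336e-04] 0.04703099764749759 5.2167
expected [[314.68251041 299.23333891]
 [313.83830903 145.64775241]]
cover_bar 0.95 [276.9, 41.5, 273.5, 302.9] (np.float64(402.4885266475563), np.float64(181.83870277670817))
```

View pics/w3.png

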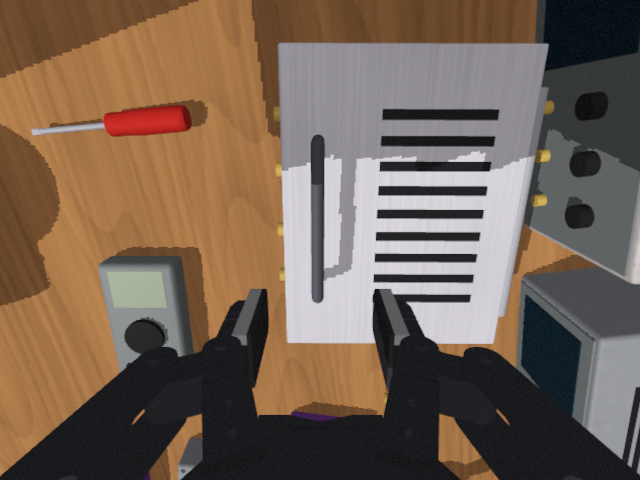

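Wrist view: the bar runs from (318,141) to (317.5,297), parallel to the tool x axis and sitting between the open jaws.

```bash
python3 - <<'E'
from h import *
s=ctrl.read_state(); c=cam("wrist",s);T=R.from_rotvec(s["eef_rot"]).as_matrix()
im=cv2.imread("pics/w3.png").max(2)
pts=[]
for r in range(145,296,10):
    xs=np.nonzero(im[r,300:334]<100)[0]+300; pts.append((xs.mean(),r))
print([(round(x,1),y) for x,y in pts])
k=np.polyfit([p[1] for p in pts],[p[0] for p in pts],1)
e=[onz(c,(np.polyval(k,r),r),.131) for r in (141,297)]
m=(e[0]+e[1])/2; d=e[0]-e[1]; print(e,m,np.linalg.norm(d),"yaw",np.arctan2(-d[0],d[1]))
print("tool delta",T.T@(m-s["tcp_pos"]), "dir tool",T.T@d)
yaw=np.arctan2(-d[0],d[1]); X=np.array([np.cos(yaw),np.sin(yaw),0]); print("ench x in tool",T.T@X)
E
```

```text
[(np.float64(317.5), 145), (np.float64(317.5), 155), (np.float64(317.0), 165), (np.float64(317.0), 175), (np.float64(319.0), 185), (np.float64(318.3), 195), (np.float64(319.0), 205), (np.float64(319.0), 215), (np.float64(319.0), 225), (np.float64(319.0), 235), (np.float64(318.4), 245), (np.float64(318.4), 255), (np.float64(317.8), 265), (np.float64(318.3), 275), (np.float64(317.8), 285), (np.float64(317.8), 295)]
[array([0.59378635, 0.08271883, 0.131     ]), array([ 0.5785145 , -0.03843164,  0.131     ])] [0.58615043 0.0221436  0.131     ] 0.12210923822461293 yaw -0.1253955045202773
tool delta [4.42987654e-03 1.07796736e-04 1.29574499e-01] dir tool [ 1.22109207e-01 -8.71956294e-05  9.78126730e-06]
ench x in tool [7.14051790e-04 9.99999688e-01 3.37842117e-04]
```

>>> step_arm:
  rows:
    - {"travel": [0.0044, 0.0001, 0.03], "twist": 0}
    - {"travel": [0, 0, 0.036], "twist": 0}
    - {"travel": [0, 0, 0.034], "twist": 0}
    - {"travel": [0, 0, 0.022], "twist": 0}
    - {"travel": [0, 0, 0.0096], "twist": 0}

```text
clock: 5.73
tcp_pos: [0.5849, 0.0224, 0.1255]
eef_rot: [-2.354, -2.075, 0.005]
ft_force: [-0.4, -0.1, 0.1]
width: 0.047
```

>>> step_arm:
  rows:
    - {"travel": [0, 0, 0], "twist": 0}
    - {"travel": [0, 0, 0], "twist": 0}
    - {"travel": [0, 0, 0], "twist": 0}
    - {"travel": [0, 0, 0], "twist": 0}
    - {"travel": [0, 0, 0], "twist": 0}
  grip: -1

```text
clock: 6.15
tcp_pos: [0.584, 0.0232, 0.13]
eef_rot: [-2.352, -2.076, 0.007]
ft_force: [-28.3, 0.1, 10.6]
width: 0.008
```

>>> step_arm:
  rows:
    - {"travel": [0, 0, 0], "twist": 0}
    - {"travel": [0, 0, 0], "twist": 0}
    - {"travel": [0, 0, 0], "twist": 0}
    - {"travel": [0, 0, 0], "twist": 0}
    - {"travel": [0, 0, 0], "twist": 0}

```text
clock: 6.57
tcp_pos: [0.584, 0.0232, 0.13]
eef_rot: [-2.352, -2.076, 0.007]
ft_force: [-27.8, 0.8, 10.4]
width: 0.0077
```

>>> step_arm:
  rows:
    - {"travel": [0, -0.001, -0.0005], "twist": 0}
    - {"travel": [0, -0.001, -0.0005], "twist": 0}
    - {"travel": [0, 0, 0], "twist": 0}
    - {"travel": [0, 0, 0], "twist": 0}
    - {"travel": [0, 0, 0], "twist": 0}

```text
clock: 6.98
tcp_pos: [0.584, 0.0232, 0.1308]
eef_rot: [-2.356, -2.078, 0.001]
ft_force: [-7.8, -1.0, -0.2]
width: 0.0079
```

```bash
python3 -c "
import numpy as np
t=np.radians(np.arange(0,50.1,2.5)+13.56);r=.17487
for i,(a,b) in enumerate(zip(np.diff(-np.cos(t)*r),np.diff(-np.sin(t)*r))):print(i+1,round(a,4),round(b,4))"
```

```text
1 0.002 -0.0074
2 0.0023 -0.0073
3 0.0026 -0.0072
4 0.0029 -0.0071
5 0.0032 -0.0069
6 0.0035 -0.0068
7 0.0038 -0.0066
8 0.0041 -0.0064
9 0.0044 -0.0063
10 0.0046 -0.0061
11 0.0049 -0.0059
12 0.0051 -0.0056
13 0.0054 -0.0054
14 0.0056 -0.0052
15 0.0058 -0.0049
16 0.006 -0.0047
17 0.0062 -0.0044
18 0.0064 -0.0041
19 0.0066 -0.0038
20 0.0068 -0.0035
```

Tiny residual force, so the bar is centred. I'll lift along the arc.

>>> step_arm:
  rows:
    - {"travel": [0, 0.002, -0.0074], "twist": 0}
    - {"travel": [0, 0.0023, -0.0073], "twist": 0}
    - {"travel": [0, 0.0026, -0.0072], "twist": 0}
    - {"travel": [0, 0.0029, -0.0071], "twist": 0}
    - {"travel": [0, 0.0032, -0.0069], "twist": 0}

```text
clock: 7.4
tcp_pos: [0.5963, 0.0216, 0.1666]
eef_rot: [-2.354, -2.077, 0.004]
ft_force: [-15.0, -1.0, -0.5]
width: 0.0078
```

>>> step_arm:
  rows:
    - {"travel": [0, 0.003, -0.0068], "twist": 0}
    - {"travel": [0, 0.0033, -0.0066], "twist": 0}
    - {"travel": [0, 0.0041, -0.0064], "twist": 0}
    - {"travel": [0, 0.0044, -0.0063], "twist": 0}
    - {"travel": [0, 0.0046, -0.0061], "twist": 0}

```text
clock: 7.82
tcp_pos: [0.6158, 0.0191, 0.1993]
eef_rot: [-2.355, -2.078, 0.003]
ft_force: [-14.6, -1.5, 2.9]
width: 0.0081
```

>>> step_arm:
  rows:
    - {"travel": [0, 0.0047, -0.0059], "twist": 0}
    - {"travel": [0, 0.0049, -0.0056], "twist": 0}
    - {"travel": [0, 0.0052, -0.0054], "twist": 0}
    - {"travel": [0, 0.0054, -0.0052], "twist": 0}
    - {"travel": [0, 0.0057, -0.0049], "twist": 0}

```text
clock: 8.23
tcp_pos: [0.6417, 0.0157, 0.2273]
eef_rot: [-2.356, -2.078, 0.001]
ft_force: [-14.0, -1.2, 5.0]
width: 0.0077
```

>>> step_arm:
  rows:
    - {"travel": [0, 0.006, -0.0047], "twist": 0}
    - {"travel": [0, 0.0062, -0.0044], "twist": 0}
    - {"travel": [0, 0.0064, -0.0041], "twist": 0}
    - {"travel": [0, 0.0066, -0.0038], "twist": 0}
    - {"travel": [0, 0.0068, -0.0035], "twist": 0}

```text
clock: 8.65
tcp_pos: [0.6738, 0.0116, 0.2494]
eef_rot: [2.355, 2.077, 0.001]
ft_force: [-15.6, -2.9, 12.2]
width: 0.0078
```

>>> step_arm:
  rows:
    - {"travel": [0, 0, 0], "twist": 0}
    - {"travel": [0, 0, 0], "twist": 0}
    - {"travel": [0, 0, 0], "twist": 0}
    - {"travel": [0, 0, 0], "twist": 0}
    - {"travel": [0, 0, 0], "twist": 0}

```text
clock: 9.07
tcp_pos: [0.6736, 0.0116, 0.2493]
eef_rot: [2.354, 2.077, 0.002]
ft_force: [-15.4, -2.5, 15.8]
width: 0.0073
```

```bash
python3 - <<'E'
from h import *
s=ctrl.read_state(); p=s["tcp_pos"]; print(p,s["ft_force"],s["ft_torque"],s["width"],s["clock"],s["joint_vel"].round(4))
yaw=-.1254; X=np.array([np.cos(yaw),np.sin(yaw)])
h0=np.array([.584,.0232])+X*.17   # hinge from grasp pose
dx=(p[:2]-h0)@X; dz=p[2]+.002-.090-.0008
print("angle",np.degrees(np.arctan2(dz,-dx))-13.56,"r",np.hypot(dx,dz))
A=camera("scene")[:,:,::-1];B=camera("side")[:,:,::-1]
z=lambda I,x,y,w,h:cv2.resize(I[y:y+h,x:x+w],(400,300),interpolation=cv2.INTER_CUBIC)
cv2.imwrite("pics/z1.png",np.hstack([z(A,190,150,240,180),z(B,140,130,240,180)]))
E
```

```text
[0.67362057 0.01164411 0.24929114] [-15.35246949  -2.53197562  15.80318683] [-0.3472866   2.870148   -0.00752086] 0.007304642090096337 9.0667 [0.0019 0.0001 0.0023 0.0004 0.0002 0.0003]
angle 50.048779644456744 r 0.179163594251578
```

View pics/z1.png

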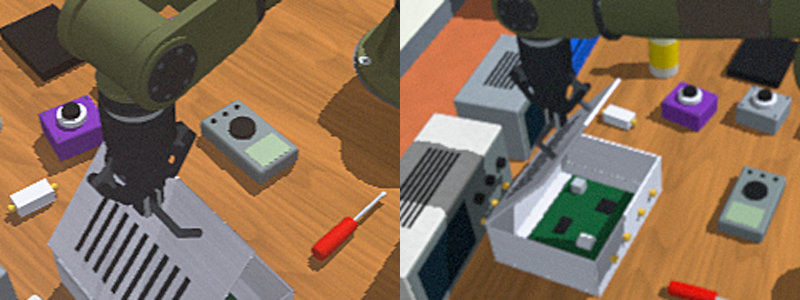

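Scene and side views show the cover lifted by the gripper, with everything else in place. I'll ease the radial preload and check the angle against the visible corner in the side view, at about (272,179).

>>> step_arm:
  rows:
    - {"travel": [0, -0.0007, -0.0015], "twist": 0}
    - {"travel": [0, 0, 0], "twist": 0}
    - {"travel": [0, 0, 0], "twist": 0}
    - {"travel": [0, 0, 0], "twist": 0}
    - {"travel": [0, 0, 0], "twist": 0}

```text
clock: 9.58
tcp_pos: [0.6729, 0.0117, 0.249]
eef_rot: [2.355, 2.078, -0.0]
ft_force: [-10.4, -2.1, 3.2]
width: 0.0077
```

```bash
python3 - <<'E'
from h import *
s=ctrl.read_state(); print(s["tcp_pos"],s["ft_force"],s["width"],s["clock"],s["joint_vel"].round(4))
yaw=-.1254; X=np.array([np.cos(yaw),np.sin(yaw),0]);Y=np.array([-X[1],X[0],0]);Z=np.array([0,0,1.])
H=np.array([.584,.0232,.09])+X*.17; H[:2]+=Y[:2]*-.0008
B=camera("side")[:,:,::-1].copy(); I=B[150:270,170:330]; I=cv2.resize(I,(800,600),interpolation=cv2.INTER_CUBIC)
c=cam("side")
for a,col in [(45,(255,0,0)),(50,(0,255,0)),(55,(0,0,255))]:
    t=np.radians(a); f=-X*np.cos(t)+Z*np.sin(t); n=X*np.sin(t)+Z*np.cos(t)
    P=[H+Y*k*.13+f*u+n*.006*w for k,u,w in [(-1,0,0),(-1,.2,0),(1,.2,0),(1,0,0)]]
    q=(proj(c,P)-[170,150])*5; cv2.polylines(I,[q.astype(int)],False,col,1)
cv2.imwrite("pics/z2.png",I)
E
```

```text
[0.67287162 0.01173113 0.24901287] [-10.42853508  -2.07387912   3.22025635] 0.007731757201606948 9.5833 [-0.0019 -0.0009  0.0016  0.0013  0.0004 -0.0006]
```

View pics/z2.png

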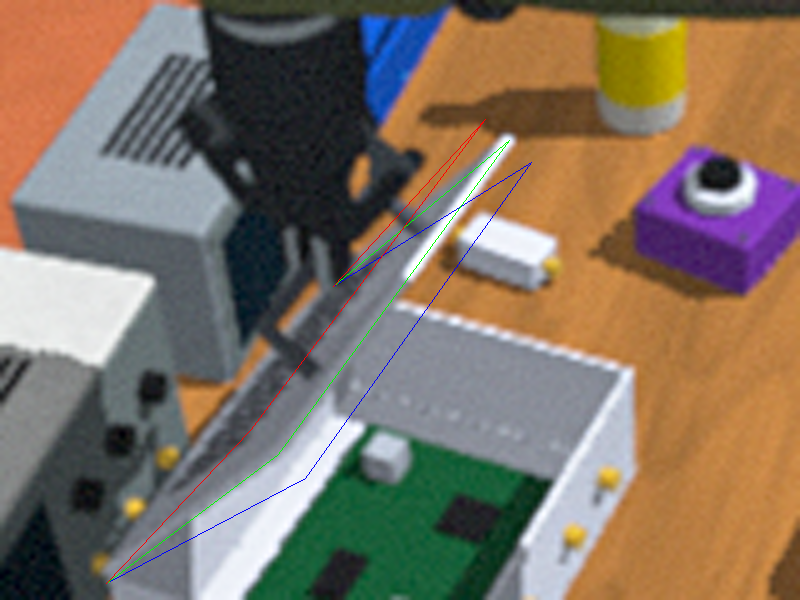

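The front edge lies on the green 50° line, the corner is at (510,138) in the crop, the residual forces are small, and nothing is moving. Handing in.

```bash
python3 -c "
from rig import ctrl
print(ctrl.finish_job()); s=ctrl.read_state(); print(s['tcp_pos'],s['ft_force'],s['clock'])"
```

```text
the job is handed in; nothing more can be done
None
the job is handed in; nothing more can be done
```

I pressed the grey box's discharge button with the cover shut and let it come back up. I then pinched the cover's bar, lifted it along its arc, and handed the job in at about 9.6 s, still holding the cover open.

- **Button:** it bottomed at about 24 N. After I backed off, the tool showed no contact force. I did not measure the button's return itself.
- **Cover angle:** the tool position gave about 50° before a last adjustment of under 2 mm. After it, the 50° outline drawn over the side camera picture lay on the cover's front edge.
- **Hold:** joint speeds were near zero, and the force on the tool had dropped from about 22 N to about 11 N after the adjustment.
- **Disagreement:** the bar's distance from the hinge came out at 179 mm against the nominal 175 mm, so the bar probably sits a few millimetres off in the pinch. That would change the angle by less than about 1°.
- **Bystanders:** those visible in the last pictures had not moved. The cup, adaptor, selector box and most of the screwdriver were outside the final picture, but the arm did not pass near them.

The hand-in reports no verdict, so I have no confirmation beyond these checks.

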